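Load the spacer rings on the sloping mandrel

ROBOT

A 7-joint arm with a two-finger parallel gripper is mounted at the origin on the work surface. World frame = base frame: x ahead of the robot, y to its left, z up, the work surface at z = 0. Lengths are in m, angles in rad, forces in N, time in s.
With the tool pointing down it reaches from about 0.4 to 0.85 m from the base axis. Payload 10.4 kg.
Tool frame: the origin (TCP) lies midway between the tips of the shut fingers; the grasp point (between the pads) lies 19 mm behind it (manip.pinch_z is the distance from the TCP to the grasp point, in m); y points along the fingers, x is the direction in which the jaws open and shut, and the axes are right-handed (so a half turn about y gives the same grasp; the last joint's range is limited). The gripper opens to 85 mm and grips with 20 to 120 N. Pads are 22 mm wide; open, the fingers measure 114 mm over their backs; the gripper's body (76 mm by 85 mm) begins 54 mm behind the grasp point. The pads swing forward as they close: fully open they stand 13 mm farther back than shut.
Start: joints at [1.205, 0.332, -0.065, 1.46, 0.022, 1.35, -0.088], TCP at [0.21, -0.589, 0.231] pointing down, gripper open.
Joint ranges: [-2.6, 2.6], [-0.5, 2.12], [-1.47, 1.34], [0.16, 2.42], [-1.27, 4.41], [0.06, 2.06], [-2.6, 2.6]. Speed limits (rad/s): [2.22, 2.22, 2.79, 2.79, 3.14, 3.14, 3.14].

INTERFACE

Orientations are given as a unit quaternion [x, y, z, w].
In Python, from workcell import manip gives the robot as it stands.
- The arm moves only by the shell command python3 -m pendant 'ROWS' [OPENING] [FORCE]. ROWS is a JSON object of lists of equal length, an entry for each row: "offset": the shift along the tool's x, y, z scaled (see below), a list of three; "turn": the turn, a rotation vector about the tool's x, y, z scaled (see below), a list of three. A call has 1 to 12 rows; each row is the pose to reach, as a shift and turn from the pose measured when the call began, along the tool's axes at that moment; what a row does not reach only later rows make up. The controller multiplies each number of a shift by 200 mm and each number of a turn by 45 degrees. A row lasts 1/8 s, in which the tool goes at most 62.5 mm and 10.7 degrees, less where a joint would pass 70% of its speed; a pose out of reach is approached as far as the arm can. A call with a number of a shift or a turn outside -1 to 1 is refused whole. A call with a gripper value outside its range is refused whole. OPENING is the opening in per cent of the stroke, from 0 (shut) to 100 (fully open), set as the call begins (- or left out, the last holds). The fingers move at their own pace and stop on an object; FORCE is the grip in N (left out, the last holds). Time passes only in rows, so rows that repeat a pose let the fingers close. It gives the time, the measured TCP pose, the force and the opening at its end, in the units of the state.
- manip.get_obs(): the state, without advancing time (a new reading comes with each control period).
- manip.camera(name): name is "scene" or "top" or "wrist"; returns (picture, depth): 400x640x3 uint8, red, green, blue; 400x640 float32, m along the optical axis (not along the pixel's ray), 0 where there is no reading.
- manip.camera_model(name): a dict with "intrinsics" (3x3 intrinsics, pixels), "R" (3x3) and "t" (3): a world point X has camera coordinates R X + t; the wrist camera has in their place "tool_from_camera" (4x4, takes a point from camera to tool coordinates, whose origin is the TCP and whose axes are the tool frame's). Camera axes: x right, y down, z forward; pixel columns grow to the right and rows downward; lengths in m; the calibration is good to about 2 mm. A picture is of the moment at which its call begins: read the wrist's pose just before it. camera_model takes no time and is no camera call.
- manip.hand_in(): hands the job in, once; it reports no verdict.
The state is a dict: "clock": time; "joint_pos": joint angles; "joint_velocities": joint speeds; "tau": joint torques, N m; "position": TCP position; "ee_rot": TCP orientation; "ft_force": force on the tool from outside, world axes, zero at the start; "torque": the same for the moment, N m; "grip_width": opening from 0.0 (shut) to 1.0 (fully open).
Only numpy, scipy, OpenCV 4.12 (cv2) and the standard library are available. Lean on these libraries where they do the work, as an engineer would, in place of code of your own. Each camera call takes 0.05 s, during which the arm holds its last target. There are 200 camera calls.

TASK

Thread the three aluminium spacer rings onto the sloping steel mandrel, thickest first, then the middle one, then the thinnest, and slide them down snug against the flange with no gaps. Finish with a firm push of about 15 N on the last ring with the fingers, held for a moment, and let go. Work by feel, never pressing on the mandrel or its flange with over 40 N, and leave the screwdriver, the connector shell and the parts tray where they are.

Things in the scene. Friction and masses are not known exactly. Their poses are not given: they have to be found in the camera images.
- ring_thick: plain aluminium spacer ring, outer diameter 52 mm, bore 19 mm, 24 mm thick; starts standing on edge in any one of the three bays of the stand. Origin: centre of the ring (26 mm above its lowest point). Its x axis is the ring's axis; it looks the same both ways round
- ring_middle: plain aluminium spacer ring, outer diameter 52 mm, bore 19 mm, 18 mm thick; starts standing on edge in any one of the three bays of the stand. Origin: centre of the ring (26 mm above its lowest point). Its x axis is the ring's axis; it looks the same both ways round
- ring_thin: plain aluminium spacer ring, outer diameter 52 mm, bore 19 mm, 12 mm thick; starts standing on edge in any one of the three bays of the stand. Origin: centre of the ring (26 mm above its lowest point). Its x axis is the ring's axis; it looks the same both ways round
- arbor: the mandrel: fixed steel rod, 17 mm diameter, 145 mm long, last 10 mm tapering to 11 mm; rises at 20 degrees, pointing away from the robot, give or take its yaw. Origin: on the rod's axis at the flange's front face. z: along the rod from flange to free end; x: downward, square to the rod; y: level. Rings have 1 mm play all round; once on they may stay put or slide down, depending on friction
- jig: fixed bench jig carrying the mandrel: base plate 130 x 90 x 10 mm, flange 54 mm in diameter and 8 mm thick, behind it a grey block 44 mm wide that reaches 34 mm behind the flange's front face and 21 mm above the rod's axis (square to it). Origin: on the bench, 75 mm below the mandrel's origin; x points the way the mandrel points
- nose (a point): centre of the mandrel's free end, 145 mm along its z axis from the flange
- stand: brown wooden stand, fixed to the bench, 44 x 215 mm, 26 mm high, with three bays side by side 70 mm apart along its y axis (at -70, 0 and 70 mm). Each bay has two ribs 28 mm apart on which a ring stands on edge, its axis along the stand's x axis and its centre 48 mm above the bench. Origin: centre of the underside
- screwdriver: bystander: screwdriver with a yellow handle, 190 mm long, lying on the mat
- shell: bystander: opened beige connector shell with brass and grey fittings inside, 120 x 150 x 45 mm; origin under its centre
- parts_tray: bystander: low grey parts tray in three divisions, 90 x 140 x 22 mm; origin under its centre
There are look-alikes about, which are no part of the job. What is shaped like the ring_thin but black or yellow is not meant.

How it is judged:
By the outcome, as a careful person would: the job done as asked, in the order asked, and still so for the second after the job is handed in, with the robot touching nothing.
It also fails if it takes over 72 s, if anything falls off the work surface, if the arm or the gripper's body presses on something with over 40 N, if the wrist force passes 120 N, or if a joint passes its speed limit or range.

## Working session

There is one attempt and no reset: what is moved stays moved. The work goes in short steps, Python scripts to look and compute and a shell command to move; the robot and the scene stay as the last step left them, time stands still between calls to the robot, and variables do not carry over. Pictures are saved under pics/ and viewed, about 8 in all and at most 12, crops included, and the job is handed in when it is done.

```bash
ls; mkdir -p pics; python3 - <<'E'
from workcell import manip
import cv2,numpy as np
o=manip.get_obs();print({k:np.round(v,3) for k,v in o.items()}, manip.pinch_z)
for n in ['scene','top']:
    p,d=manip.camera(n);cv2.imwrite(f'pics/{n}0.png',p[:,:,::-1]);np.save(f'pics/{n}0.npy',d)
    m=manip.camera_model(n);print(n,{k:np.round(v,3).tolist() for k,v in m.items()})
print({k:np.round(v,3).tolist() for k,v in manip.camera_model('wrist').items()})
E
```

```text
pics
{'clock': np.float64(0.0), 'joint_pos': array([ 1.205,  0.333, -0.065,  1.461,  0.022,  1.35 , -0.089]), 'joint_velocities': array([-0.001,  0.002,  0.002,  0.   ,  0.001, -0.   , -0.002]), 'tau': array([-1.0000e-03, -6.2545e+01,  4.9000e-02, -3.9160e+01,  1.6000e-02,
        1.0000e-02, -0.0000e+00]), 'position': array([ 0.21 , -0.588,  0.231]), 'ee_rot': array([-0.578,  0.408, -0.407,  0.578]), 'ft_force': array([ 0.415, -0.724,  0.276]), 'torque': array([0.032, 0.029, 0.057]), 'grip_width': np.float64(1.001)} 0.0187
scene {'intrinsics': [[447.203, 0.0, 325.743], [0.0, 447.203, 200.315], [0.0, 0.0, 1.0]], 'R': [[0.19, 0.982, 0.004], [0.569, -0.106, -0.816], [-0.8, 0.157, -0.578]], 't': [-0.106, -0.25, 1.494]}
top {'intrinsics': [[419.9, 0.0, 318.644], [0.0, 419.9, 200.978], [0.0, 0.0, 1.0]], 'R': [[-0.068, -0.998, -0.006], [-0.974, 0.067, -0.218], [0.218, -0.009, -0.976]], 't': [0.009, 0.626, 0.956]}
{'intrinsics': [[322.645, 0.0, 320.343], [0.0, 322.645, 198.676], [0.0, 0.0, 1.0]], 'tool_from_camera': [[1.0, 0.0, -0.0, 0.001], [0.0, -0.259, 0.966, -0.142], [0.0, -0.966, -0.259, 0.065], [0.0, 0.0, 0.0, 1.0]]}
```

View pics/scene0.png

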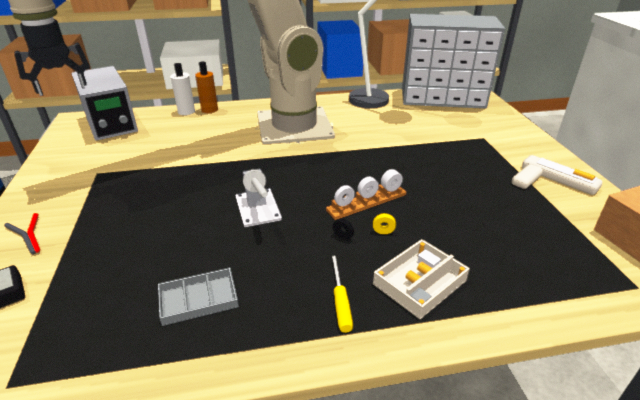

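View pics/top0.png

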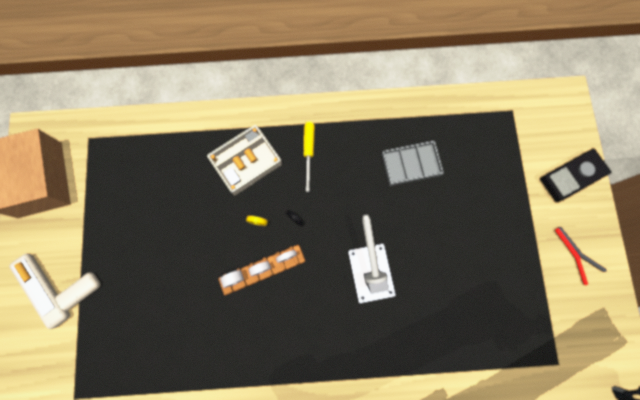

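The scene view shows the jig at about (258,195) and the stand with three rings at (345,195), (368,187) and (392,181). The black and yellow look-alikes are at (343,230) and (384,224). In the top view the rod runs from (366,217) to (376,280), and the rings are at (232,278), (260,268) and (287,255).

```bash
cat > h.py <<'E'
import numpy as np,cv2
from workcell import manip
from scipy.spatial.transform import Rotation as Rn
def cam(n,o=None):
    m=manip.camera_model(n);K=np.array(m['intrinsics'])
    if n!='wrist':
        R=np.array(m['R']);return K,R.T,-R.T@np.array(m['t'])
    T=np.array(m['tool_from_camera']);Rt=Rn.from_quat(o['ee_rot']).as_matrix()
    return K,Rt@T[:3,:3],np.array(o['position'])+Rt@T[:3,3]
def cloud(n,d,o=None):
    K,R,c=cam(n,o);v,u=np.mgrid[:d.shape[0],:d.shape[1]]
    P=np.stack([(u-K[0,2])/K[0,0]*d,(v-K[1,2])/K[1,1]*d,d],-1)
    return P@R.T+c
def proj(n,X,o=None):
    K,R,c=cam(n,o);q=K@(R.T@(np.asarray(X)-c));return q[:2]/q[2]
def delta(pos,Rm,o=None):
    "offset (tool axes,/0.2) and turn (/45deg) from the measured pose"
    o=o or manip.get_obs();R0=Rn.from_quat(o['ee_rot'])
    return np.round(R0.inv().apply(np.asarray(pos)-o['position'])/.2,4),np.round((R0.inv()*Rn.from_matrix(Rm)).as_rotvec()/(np.pi/4),4)
E
python3 - <<'E'
from h import *
d=np.load('pics/top0.npy');P=cloud('top',d);im=cv2.imread('pics/top0.png')
def sub(r,c): return P[r[0]:r[1],c[0]:c[1]].reshape(-1,3),cv2.cvtColor(im,cv2.COLOR_BGR2HSV)[r[0]:r[1],c[0]:c[1]].reshape(-1,3)
q,h=sub((235,300),(210,315))
st=q[(q[:,2]>.012)&(q[:,2]<.1)];r=cv2.minAreaRect((st[:,:2]*1000).astype(np.float32));print('stand',r)
k=(q[:,2]>.05);m=np.zeros((65,105),np.uint8);m[k.reshape(65,105)]=1
n,l,s,c=cv2.connectedComponentsWithStats(m)
for i in range(1,n):
    x=q[l.ravel()==i]
    if len(x)>8: print('ring',len(x),x.mean(0),x[:,2].max(),cv2.minAreaRect((x[:,:2]*1000).astype(np.float32)))
q,h=sub((205,300),(345,395))
k=(q[:,2]>.05)&(q[:,2]<.2);x=q[k]
for a in np.arange(x[:,0].min(),x[:,0].max(),.012):
    y=x[(x[:,0]>=a)&(x[:,0]<a+.012)]
    if len(y): print(np.round([a,len(y),y[:,1].min(),y[:,1].max(),y[:,1].mean(),y[:,2].max()],4))
pl=q[(q[:,2]>.006)&(q[:,2]<.014)];print('plate',cv2.minAreaRect((pl[:,:2]*1000).astype(np.float32)))
E
```

```text
stand ((474.93267822265625, 119.63768005371094), (44.53998947143555, 212.8855743408203), 18.995534896850586)
ring 116 [0.49905776 0.05368675 0.06658127] 0.07499657687895134 ((499.541259765625, 54.02009582519531), (11.795622825622559, 49.617103576660156), 20.120838165283203)
ring 175 [0.47444041 0.11835542 0.06622604] 0.07625521719505146 ((474.7355041503906, 120.01374816894531), (18.119892120361328, 51.24152755737305), 18.105430603027344)
ring 232 [0.45501934 0.18435806 0.06675737] 0.07635753736458795 ((455.0372619628906, 186.88800048828125), (24.525922775268555, 51.02528381347656), 18.787715911865234)
[ 0.3978 88.     -0.1793 -0.1351 -0.1549  0.089 ]
[ 4.098e-01  1.110e+02 -1.789e-01 -1.336e-01 -1.543e-01  9.830e-02]
[ 4.218e-01  1.150e+02 -1.799e-01 -1.283e-01 -1.527e-01  1.039e-01]
[ 4.338e-01  1.020e+02 -1.808e-01 -1.277e-01 -1.548e-01  9.150e-02]
[ 0.4458 42.     -0.1704 -0.1439 -0.1526  0.0917]
[ 0.4578 41.     -0.159  -0.1419 -0.1495  0.0972]
[ 0.4698 38.     -0.1575 -0.1406 -0.148   0.1001]
[ 0.4818 41.     -0.1557 -0.1391 -0.1469  0.1048]
[ 0.4938 41.     -0.1538 -0.1374 -0.1451  0.108 ]
[ 0.5058 38.     -0.1517 -0.1359 -0.1434  0.1131]
[ 0.5178 42.     -0.1501 -0.1344 -0.1424  0.1202]
[ 0.5298 39.     -0.1487 -0.1329 -0.1404  0.1247]
[ 0.5418 42.     -0.1467 -0.131  -0.1391  0.1278]
[ 0.5538 37.     -0.1476 -0.1311 -0.138   0.1318]
[ 0.5658 18.     -0.1436 -0.1316 -0.1368  0.1323]
plate ((448.1734619140625, -152.14120483398438), (129.5623321533203, 90.3259048461914), 6.740408420562744)
```

Three measurements are in: the thick ring is at (0.455,0.187), the middle at (0.475,0.120) and the thin at (0.4995,0.054). The ring axes are at yaw 19°. The mandrel origin is about (0.437,-0.154,0.075), with yaw about 7°. Next I plan the approach.

```bash
cat >> h.py <<'E'
def rot(x,y):
    x=np.array(x,float);y=np.array(y,float);y/=np.linalg.norm(y);x-=x@y*y;x/=np.linalg.norm(x)
    return np.stack([x,y,np.cross(x,y)],1)
c,s=np.cos,np.sin;D=np.pi/180
def stand_R(sg=1,yaw=19): return rot([sg*c(yaw*D),sg*s(yaw*D),0],[0,0,-1])
def rod_ax(yaw=7.1,p=20): return np.array([c(p*D)*c(yaw*D),c(p*D)*s(yaw*D),s(p*D)])
def rod_dn(yaw=7.1,p=20): return np.array([s(p*D)*c(yaw*D),s(p*D)*s(yaw*D),-c(p*D)])
E
python3 - <<'E'
from h import *
o=manip.get_obs();print(Rn.from_quat(o['ee_rot']).as_matrix().round(3))
for sg in (1,-1): print(sg,delta([.455,.187,.2],stand_R(sg),o))
E
```

```text
[[ 0.336 -0.     0.942]
 [-0.942  0.001  0.336]
 [-0.001 -1.    -0.   ]]
1 (array([-3.239 ,  0.1569,  2.4571]), array([-1.1000e-03, -1.9857e+00, -1.3000e-03]))
-1 (array([-3.239 ,  0.1569,  2.4571]), array([ 1.3000e-03,  2.0143e+00, -1.2000e-03]))
```

```bash
python3 -m pendant '{"offset":[[-0.2,0,0.28],[-0.4,0,0.57],[-0.6,-0.1,0.85],[-0.7,-0.1,1],[-0.7,-0.1,1]],"turn":[[0,-0.22,0],[0,-0.44,0],[0,-0.66,0],[0,-0.88,0],[0,-1,0]]}' 50 60
python3 -c "
from h import *
print(delta([.455,.187,.2],stand_R(1)))"
```

```text
clock: 0.72
position: [0.3548, -0.3851, 0.2515]
ee_rot: [-0.69, 0.151, -0.151, 0.691]
ft_force: [-0.5, -0.8, -0.1]
grip_width: 0.497
(array([-0.7383,  0.2616,  2.8081]), array([-0.0017, -0.9702,  0.0013]))
```

```bash
python3 -m pendant '{"offset":[[0,0,0.3],[-0.1,0,0.6],[-0.2,0,0.9],[-0.2,0,1],[-0.2,0,1]],"turn":[[0,-0.2,0],[0,-0.4,0],[0,-0.6,0],[0,-0.8,0],[0,-0.97,0]]}'
python3 -c "
from h import *
print(delta([.455,.187,.2],stand_R(1)))"
```

```text
clock: 1.35
position: [0.4024, -0.1844, 0.2518]
ee_rot: [-0.697, -0.12, 0.119, 0.697]
ft_force: [-0.7, -1.4, 0.5]
grip_width: 0.498
(array([0.8668, 0.261 , 1.6631]), array([-0.0005,  0.0107,  0.0016]))
```

```bash
python3 -m pendant '{"offset":[[0.2,0,0.3],[0.4,0,0.6],[0.6,0.1,0.9],[0.7,0.2,1],[0.7,0.2,1]],"turn":[[0,0,0],[0,0,0],[0,0,0],[0,0,0],[0,0,0]]}'
python3 -c "
from h import *
print(delta([.455,.187,.13],stand_R(1)))"
```

```text
clock: 1.98
position: [0.467, 0.0551, 0.2106]
ee_rot: [-0.695, -0.122, 0.122, 0.698]
ft_force: [-0.0, -1.7, 0.1]
grip_width: 0.502
(array([0.1677, 0.4048, 0.6396]), array([-0.0038,  0.0192, -0.0005]))
```

```bash
python3 -m pendant '{"offset":[[0.08,0.1,0.3],[0.16,0.2,0.6],[0.168,0.3,0.64],[0.168,0.3,0.64]],"turn":[[0,0,0],[0,0.01,0],[0,0.02,0],[0,0.02,0]]}'
python3 - <<'E'
from h import *
o=manip.get_obs();p,d=manip.camera('wrist');cv2.imwrite('pics/w1.png',p[:,:,::-1]);P=cloud('wrist',d,o)
q=P.reshape(-1,3);k=(q[:,2]>.05)&(q[:,2]<.09)&(abs(q[:,0]-.465)<.08)&(q[:,1]>0)
m=k.reshape(400,640).astype(np.uint8);n,l,s,c_=cv2.connectedComponentsWithStats(m)
for i in range(1,n):
    if s[i,4]>200:
        x=P[l==i];print(s[i],x[:,2].max(),cv2.minAreaRect((x[:,:2]*1000).astype(np.float32)))
print(o['position'],delta([.455,.187,.13],stand_R(1)))
E
```

```text
clock: 2.48
position: [0.4538, 0.1872, 0.1497]
ee_rot: [-0.696, -0.116, 0.119, 0.698]
ft_force: [-0.6, -0.6, 0.4]
grip_width: 0.498
[ 305  166   34   64 2100] 0.07435000082489981 ((453.6272888183594, 190.0353546142578), (23.986953735351562, 47.31702423095703), 19.20148468017578)
[ 306  251   24   60 1361] 0.07389630142558673 ((473.6902160644531, 122.69889831542969), (18.044767379760742, 48.63258361816406), 17.97288703918457)
[313 326  15  18 244] 0.06488335315695348 ((491.52850341796875, 76.48905181884766), (12.246685981750488, 7.8021039962768555), 23.11280632019043)
[0.45381048 0.18719034 0.14972016] (array([0.0024, 0.1036, 0.0034]), array([-0.0038, -0.0003, -0.0026]))
```

View pics/w1.png

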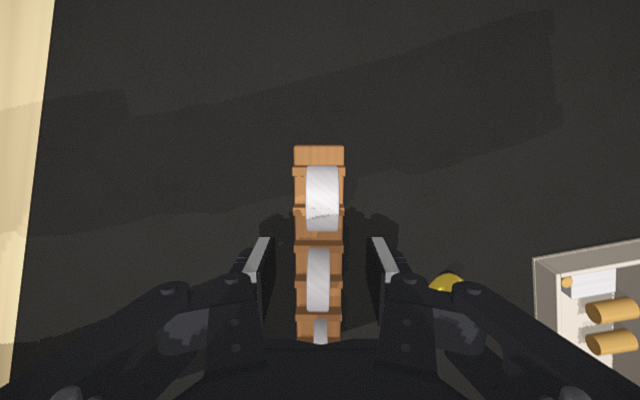

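The wrist view shows the thick ring at (322,198), centred between the fingers, with the middle and thin rings below it at (318,280) and (320,332). I descend and grip.

```bash
python3 -m pendant '{"offset":[[0,0.2,0.008],[0,0.35,0.008],[0,0.457,0.008],[0,0.457,0.008],[0,0.457,0.008]],"turn":[[0,0,0],[0,0,0],[0,0,0],[0,0,0],[0,0,0]]}'
python3 -m pendant '{"offset":[[0,0,0],[0,0,0],[0,0,0],[0,0,0]],"turn":[[0,0,0],[0,0,0],[0,0,0],[0,0,0]]}' 0 60
python3 -m pendant '{"offset":[[0,-0.15,0],[0,-0.4,0],[0,-0.4,0]],"turn":[[0,0,0],[0,0,0],[0,0,0]]}'
python3 - <<'E'
from h import *
o=manip.get_obs();p,d=manip.camera('wrist');cv2.imwrite('pics/w2.png',p[:,:,::-1]);np.save('pics/w2.npy',d)
E
```

```text
clock: 3.15
position: [0.4552, 0.1871, 0.0607]
ee_rot: [-0.697, -0.116, 0.116, 0.698]
ft_force: [-0.2, 0.5, 1.1]
grip_width: 0.504
clock: 3.65
position: [0.4564, 0.1871, 0.062]
ee_rot: [-0.697, -0.116, 0.115, 0.698]
ft_force: [-0.0, -1.7, 8.4]
grip_width: 0.26
clock: 4.03
position: [0.4582, 0.1879, 0.1454]
ee_rot: [-0.697, -0.119, 0.113, 0.698]
ft_force: [-0.0, -0.3, -2.1]
grip_width: 0.262
```

View pics/w2.png

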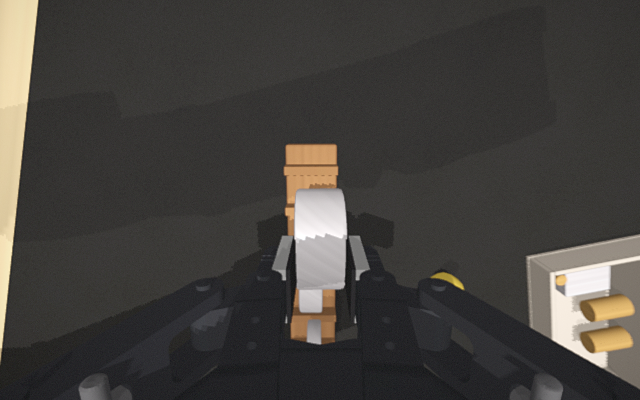

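The thick ring is held between the pads at (320,238). I fit its centre in tool coordinates and plan the transfer to a point beyond the nose.

```bash
cat >> h.py <<'E'
def ringfit(d,r=.026):
    T=np.array(manip.camera_model('wrist')['tool_from_camera']);K=np.array(manip.camera_model('wrist')['intrinsics'])
    v,u=np.mgrid[:400,:640];P=np.stack([(u-K[0,2])/K[0,0]*d,(v-K[1,2])/K[1,1]*d,d],-1)@T[:3,:3].T+T[:3,3]
    k=(d>0)&(abs(P[...,0])<.011)&(abs(P[...,1])<.035)&(P[...,2]>-.035)&(P[...,2]<.045)&(u>290)&(u<350)&(v<300)
    q=P[k]
    from scipy.optimize import least_squares
    f=least_squares(lambda c:np.hypot(q[:,1]-c[0],q[:,2]-c[1])-r,[.012,0],loss='soft_l1',f_scale=.001)
    return f.x,len(q),np.sqrt(np.mean(f.fun**2)),(q[:,0].min(),q[:,0].max())
ORG=np.array([.437,-.154,.075])
def rodpose(sd,ring_c,sx=0,sg=1,yaw=7.1,org=ORG,p=20):
    "TCP pose putting the held ring's centre (tool y,z = ring_c, x=sx) at distance sd up the rod"
    R=rot(sg*rod_ax(yaw,p),rod_dn(yaw,p))
    return org+rod_ax(yaw,p)*sd-R@np.array([sx,ring_c[0],ring_c[1]]),R
E
python3 - <<'E'
from h import *
f=ringfit(np.load('pics/w2.npy'));print(f)
o=manip.get_obs()
pos,R=rodpose(.195,f[0]);print(pos,delta(pos,R,o))
E
```

```text
(array([0.0158147 , 0.00147759]), 4914, np.float64(0.0019762944949082884), (np.float64(-0.01099999045135532), np.float64(0.010998095169194477)))
[ 0.61365013 -0.13348608  0.15655489] (array([ 0.2224, -0.0659, -1.7698]), array([-0.0468,  0.2583, -0.4367]))
```

```bash
python3 -m pendant '{"offset":[[0.05,-0.15,-0.25],[0.1,-0.25,-0.5],[0.15,-0.25,-0.8],[0.2,-0.2,-1],[0.22,-0.2,-1]],"turn":[[0,0.05,-0.1],[0,0.1,-0.2],[0,0.15,-0.3],[-0.02,0.2,-0.4],[-0.04,0.26,-0.437]]}'
python3 - <<'E'
from h import *
print(delta(*rodpose(.195,[.0148,.001])))
E
```

```text
clock: 4.7
position: [0.5624, 0.0075, 0.1807]
ee_rot: [-0.686, -0.161, -0.082, 0.705]
ft_force: [0.5, 0.7, -0.1]
grip_width: 0.262
(array([ 0.1235,  0.1735, -0.728 ]), array([-0.0038, -0.0125, -0.0034]))
```

```bash
python3 -m pendant '{"offset":[[0.1,0,-0.25],[0.12,0.1,-0.5],[0.123,0.173,-0.728],[0.123,0.173,-0.728],[0.123,0.173,-0.728]],"turn":[[0,0,0],[0,-0.01,0],[0,-0.012,0],[0,-0.012,0],[0,-0.012,0]]}'
python3 - <<'E'
from h import *
o=manip.get_obs();p,d=manip.camera('wrist');cv2.imwrite('pics/w3.png',p[:,:,::-1]);np.save('pics/w3.npy',d);np.save('pics/w3o.npy',o,allow_pickle=True)
print(o['position'],delta(*rodpose(.195,[.0148,.001])))
E
```

```text
clock: 5.32
position: [0.6131, -0.1321, 0.1543]
ee_rot: [-0.686, -0.164, -0.078, 0.704]
ft_force: [0.2, 1.0, -1.4]
grip_width: 0.262
[ 0.61309959 -0.13212385  0.15432967] (array([ 0.0028, -0.0024, -0.0071]), array([-0.0054,  0.0007, -0.0047]))
```

View pics/w3.png

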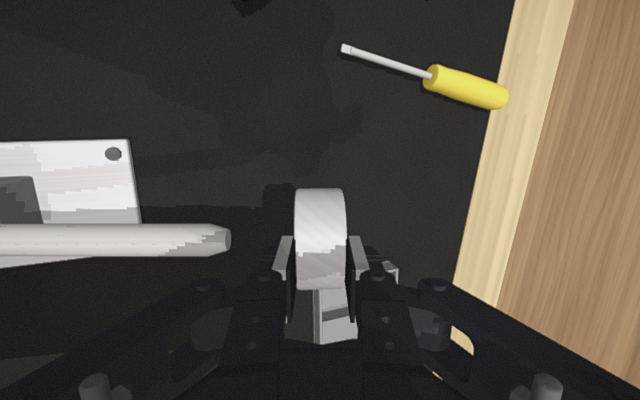

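The view shows the rod at (0–230, 223–258) with its nose at (230,240), and the held ring at (320,238). I fit both in tool coordinates.

```bash
cat >> h.py <<'E'
from scipy.optimize import least_squares
def toolcloud(d):
    m=manip.camera_model('wrist');T=np.array(m['tool_from_camera']);K=np.array(m['intrinsics'])
    v,u=np.mgrid[:400,:640];return np.stack([(u-K[0,2])/K[0,0]*d,(v-K[1,2])/K[1,1]*d,d],-1)@T[:3,:3].T+T[:3,3]
def rodring(d,uv=(298,343,192,285),rodu=(5,195),rodv=(205,275)):
    P=toolcloud(d);q=P[rodv[0]:rodv[1],rodu[0]:rodu[1]].reshape(-1,3)
    ymed=np.median(P[236:246,rodu[0]:rodu[1]].reshape(-1,3)[:,1]);q=q[abs(q[:,1]-ymed-.005)<.03]
    def res(a,q=None,r=.0085):
        A=np.array([0,a[0],a[1]]);D_=np.array([1,a[2],a[3]]);D_/=np.linalg.norm(D_)
        w=q-A;return np.linalg.norm(np.cross(w,D_),axis=1)-r
    f=least_squares(res,[ymed+.0085,0,0,0],args=(q,),loss='soft_l1',f_scale=.0007)
    q2=P[uv[2]:uv[3],uv[0]:uv[1]].reshape(-1,3);q2=q2[abs(q2[:,1])<.05]
    g=least_squares(lambda c:np.hypot(q2[:,1]-c[0],q2[:,2]-c[1])-.026,[.013,0],loss='soft_l1',f_scale=.0007)
    print('rod y,z at x=0, slopes deg',f.x[:2].round(4),(f.x[2:]/D).round(2),'med',np.median(abs(f.fun)).round(5),len(q))
    print('ring y,z',g.x.round(4),'med',np.median(abs(g.fun)).round(5),'x',q2[:,0].min().round(4),q2[:,0].max().round(4))
    return f.x,g.x
E
python3 - <<'E'
from h import *
d=np.load('pics/w3.npy');f,g=rodring(d)
P=toolcloud(d);print('nose x',[P[v,215:236,0].round(4).max() for v in (236,240,244)],[P[240,u].round(4).tolist() for u in (205,220,228,232)])
E
```

```text
rod y,z at x=0, slopes deg [0.0144 0.001 ] [-0.29  0.07] med 0.00033 6055
ring y,z [0.0158 0.0015] med 0.00036 x -0.0109 0.0107
nose x [np.float64(-0.0481), np.float64(-0.0481), np.float64(-0.0478)] [[-0.057, 0.0065, 0.004], [-0.0505, 0.0091, 0.0029], [-0.0481, 0.0145, 0.0007], [-0.0809, 0.1336, -0.0482]]
```

Aligned within 1.4 mm. I correct that and thread slowly.

```bash
python3 -m pendant '{"offset":[[-0.08,-0.006,-0.002],[-0.16,-0.006,-0.002],[-0.2,-0.006,-0.002],[-0.23,-0.006,-0.002],[-0.26,-0.006,-0.002],[-0.29,-0.006,-0.002],[-0.32,-0.006,-0.002],[-0.35,-0.006,-0.002]],"turn":[[0,0,0],[0,0,0],[0,0,0],[0,0,0],[0,0,0],[0,0,0],[0,0,0],[0,0,0]]}'
python3 - <<'E'
from h import *
p,d=manip.camera('wrist');cv2.imwrite('pics/w4.png',p[:,:,::-1]);f,g=rodring(d,rodu=(5,260))
E
```

```text
clock: 6.38
position: [0.5477, -0.1403, 0.1325]
ee_rot: [-0.686, -0.165, -0.078, 0.704]
ft_force: [3.1, -1.4, -3.4]
grip_width: 0.259
rod y,z at x=0, slopes deg [ 0.0257 -0.0028] [10.68 -4.42] med 0.00321 12317
ring y,z [0.0158 0.0015] med 0.00037 x -0.011 0.0108
```

```bash
python3 -m pendant '{"offset":[[-0.06,0,0],[-0.12,0,0],[-0.18,0,0],[-0.24,0,0],[-0.3,0,0],[-0.35,0,0],[-0.35,0,0]],"turn":[[0,0,0],[0,0,0],[0,0,0],[0,0,0],[0,0,0],[0,0,0],[0,0,0]]}'
python3 - <<'E'
from h import *
p,d=manip.camera('wrist');cv2.imwrite('pics/w5.png',p[:,:,::-1]);f,g=rodring(d,rodu=(400,500))
print(delta(*rodpose(.05,[.0144,.001])))
E
```

```text
clock: 7.3
position: [0.4808, -0.1488, 0.1081]
ee_rot: [-0.686, -0.164, -0.078, 0.704]
ft_force: [5.0, -2.4, -6.1]
grip_width: 0.254
rod y,z at x=0, slopes deg [0.0157 0.0013] [ 0.61 -0.23] med 0.00036 3146
ring y,z [0.0158 0.0015] med 0.00037 x -0.0109 0.0108
(array([-0.0138,  0.0079, -0.0037]), array([-0.0049,  0.0001, -0.0058]))
```

View pics/w5.png

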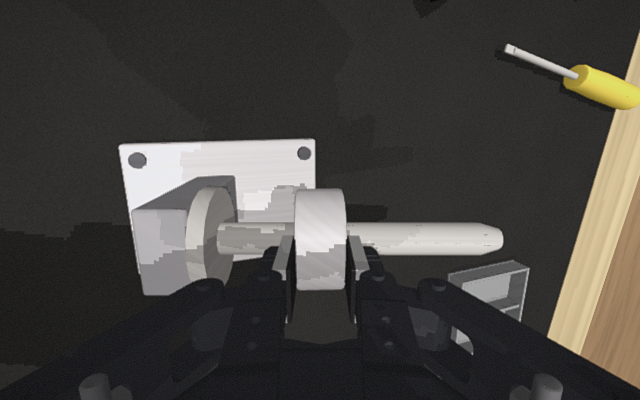

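The ring is on the rod at (320,238), about 53 mm up from the flange (flange face at about u=232), and the contact forces are small. I release it, lift and turn to straddle the rod.

```bash
python3 -m pendant '{"offset":[[0,0,0],[0,0,0],[0,-0.12,0],[0.15,-0.3,0],[0.25,-0.3,0],[0.25,-0.3,0],[0.25,-0.3,0],[0.25,-0.3,0],[0.25,-0.3,0]],"turn":[[0,0,0],[0,0,0],[0,0,0],[0,0.2,0],[0,0.42,0],[0,0.64,0],[0,0.85,0],[0,1,0],[0,1,0]]}' 45 60
python3 - <<'E'
from h import *
def pushpose(sd,depth,p=20): 
    R=rot(np.cross(rod_dn(p=p),rod_ax(p=p)),rod_dn(p=p)); return ORG+rod_ax()*sd+rod_dn()*depth,R
print(pushpose(.1,.012)[1])
print(delta(*pushpose(.1,-.04)))
E
```

```text
clock: 8.48
position: [0.5073, -0.1455, 0.1814]
ee_rot: [-0.605, 0.117, -0.334, 0.713]
ft_force: [-0.3, -0.4, 0.0]
grip_width: 0.448
[[ 1.23601477e-01  3.39397512e-01  9.32486999e-01]
 [-9.92331938e-01  4.22741948e-02  1.16147396e-01]
 [-9.30574580e-19 -9.39692621e-01  3.42020143e-01]]
(array([-0.0103,  0.1789, -0.0092]), array([ 0.0038,  1.0013, -0.0073]))
```

```bash
python3 -m pendant '{"offset":[[0,0,0],[0,0,0],[0,0,0],[-0.01,0.08,-0.01],[-0.01,0.08,-0.01],[-0.01,0.08,-0.01]],"turn":[[0,0.22,0],[0,0.44,0],[0,0.66,0],[0,0.88,0],[0,1,0],[0,1,0]]}' 30
cat >> h.py <<'E'
def pushpose(sd,depth):
    return ORG+rod_ax()*sd+rod_dn()*depth, rot(np.cross(rod_dn(),rod_ax()),rod_dn())
E
python3 - <<'E'
from h import *
o=manip.get_obs();p,d=manip.camera('wrist');cv2.imwrite('pics/w6.png',p[:,:,::-1]);np.save('pics/w6.npy',d)
print(delta(*pushpose(.1,.012)))
P=(cloud('wrist',d,o)-ORG);s_=P@rod_ax();h_=-(P@rod_dn());w=P@np.cross(rod_dn(),rod_ax())
k=(d>0)&(abs(w)<.006)&(h_>.0)&(h_<.03)&(s_>0)&(s_<.15)
for a in np.arange(0,.15,.006):
    m=k&(s_>=a)&(s_<a+.006)
    if m.sum()>3: print(round(a,3),m.sum(),np.median(h_[m]).round(4))
E
```

```text
clock: 9.22
position: [0.51, -0.145, 0.1653]
ee_rot: [-0.432, 0.381, -0.539, 0.615]
ft_force: [-0.1, -0.0, -0.7]
grip_width: 0.299
(array([0.0005, 0.3593, 0.0012]), array([ 0.0061,  0.0068, -0.0052]))
0.006 107 0.0074
0.012 118 0.0074
0.018 129 0.0073
0.024 92 0.0072
0.036 41 0.0238
0.042 155 0.024
0.048 163 0.024
0.054 175 0.024
0.06 409 0.0178
0.066 147 0.0073
0.072 152 0.0072
0.078 150 0.0072
0.084 159 0.0072
0.09 167 0.0073
0.096 169 0.0072
0.102 174 0.0072
0.108 174 0.0071
0.114 173 0.0073
0.12 180 0.0073
0.126 185 0.0072
0.132 188 0.0072
0.138 191 0.0055
0.144 69 0.0039
```

View pics/w6.png

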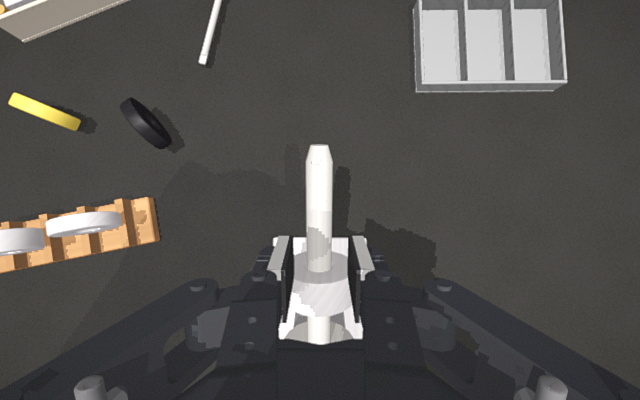

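The ring sits on the rod at (320,280), 39–63 mm up from the flange, and the fingers straddle the rod at u=290 and 350. I descend and push.

```bash
python3 -m pendant '{"offset":[[0,0.12,0],[0,0.25,0],[0,0.36,0],[0,0.36,0],[0,0.36,-0.08],[0,0.36,-0.14],[0,0.36,-0.19],[0,0.36,-0.24],[0,0.36,-0.28],[0,0.36,-0.3],[0,0.36,-0.3]],"turn":[[0,0,0],[0,0,0],[0,0,0],[0,0,0],[0,0,0],[0,0,0],[0,0,0],[0,0,0],[0,0,0],[0,0,0],[0,0,0]]}'
python3 -c "
from h import *
o=manip.get_obs();print(o['ft_force']@rod_ax(),(o['position']-ORG)@rod_ax())"
```

```text
clock: 10.65
position: [0.4779, -0.1492, 0.0774]
ee_rot: [-0.432, 0.38, -0.539, 0.615]
ft_force: [0.1, 0.7, 0.3]
grip_width: 0.302
0.24281271311769395 0.03948421522996876
```

```bash
python3 -m pendant '{"offset":[[0,0,-0.01],[0,0,-0.02],[0,0,-0.03],[0,0,-0.03]],"turn":[[0,0,0],[0,0,0],[0,0,0],[0,0,0]]}'
python3 - <<'E'
from h import *
o=manip.get_obs();print(o['ft_force']@rod_ax(),(o['position']-ORG)@rod_ax())
p,d=manip.camera('wrist');cv2.imwrite('pics/w7.png',p[:,:,::-1])
P=(cloud('wrist',d,o)-ORG);s_=P@rod_ax();h_=-(P@rod_dn());w=P@np.cross(rod_dn(),rod_ax())
k=(d>0)&(abs(w)<.006)&(h_>.0)&(h_<.03)&(s_>-.04)&(s_<.15)
for a in np.arange(-.01,.07,.003):
    m=k&(s_>=a)&(s_<a+.003)
    if m.sum()>3: print(round(a,3),m.sum(),np.median(h_[m]).round(4))
E
```

```text
clock: 11.15
position: [0.4741, -0.1497, 0.0764]
ee_rot: [-0.431, 0.379, -0.54, 0.616]
ft_force: [8.3, 1.6, -3.1]
grip_width: 0.297
6.843329015682027 0.03556611050752979
0.014 153 0.0241
0.017 216 0.0243
0.02 213 0.0241
0.023 909 0.0165
0.026 172 0.0073
0.029 171 0.0072
0.032 175 0.0074
0.035 187 0.0074
0.038 176 0.0072
0.041 185 0.0073
0.044 183 0.0073
0.047 191 0.0073
0.05 196 0.0073
0.053 197 0.0073
0.056 209 0.0073
0.059 214 0.0072
0.062 212 0.0073
0.065 209 0.0072
0.068 226 0.0072
```

```bash
python3 -m pendant '{"offset":[[0,0,-0.02],[0,0,-0.02]],"turn":[[0,0,0],[0,0,0]]}'
python3 -c "
from h import *
o=manip.get_obs();print(o['ft_force']@rod_ax(),(o['position']-ORG)@rod_ax())"
```

```text
clock: 11.45
position: [0.474, -0.1498, 0.077]
ee_rot: [-0.43, 0.376, -0.541, 0.617]
ft_force: [16.4, 1.9, -4.5]
grip_width: 0.3
13.959311285942535 0.035646328193813324
```

Seated: the extra push raised the force to 14 N with no motion, at s=35.6 mm. Now the middle ring.

```bash
python3 -m pendant '{"offset":[[0,0,0.1],[0,-0.2,0.2],[0,-0.5,0.3],[0,-0.6,0.3],[-0.3,-0.6,0.3],[-0.6,-0.6,0.3],[-0.9,-0.6,0.3],[-1,-0.6,0.3],[-1,-0.6,0.3]],"turn":[[0,0,0],[0,0,0],[0,0,0],[0,-0.2,0],[0,-0.42,0],[0,-0.64,0],[0,-0.86,0],[0,-1,0],[0,-1,0]]}' 30
python3 -c "
from h import *
print(delta([.4737,.1215,.13],stand_R(1)))"
```

```text
clock: 12.58
position: [0.462, 0.0518, 0.2103]
ee_rot: [-0.605, 0.11, -0.335, 0.714]
ft_force: [-0.5, -0.7, -0.3]
grip_width: 0.303
(array([-0.2684,  0.4119,  0.2101]), array([-0.1334, -1.2373,  0.4506]))
```

```bash
python3 -m pendant '{"offset":[[-0.1,0,0.1],[-0.2,0.1,0.2],[-0.268,0.2,0.21],[-0.268,0.25,0.21],[-0.268,0.25,0.21]],"turn":[[-0.02,-0.2,0.1],[-0.04,-0.4,0.2],[-0.07,-0.6,0.3],[-0.09,-0.8,0.35],[-0.1,-1,0.4]]}' 45
python3 -c "
from h import *
print(delta([.4737,.1215,.12],stand_R(1)))"
```

```text
clock: 13.2
position: [0.4626, 0.1186, 0.159]
ee_rot: [-0.689, -0.065, 0.04, 0.721]
ft_force: [-0.6, 0.1, -0.1]
grip_width: 0.452
(array([ 0.0494,  0.1973, -0.0023]), array([-0.0505, -0.2316,  0.0546]))
```

```bash
python3 -m pendant '{"offset":[[0.05,0.1,-0.002],[0.05,0.15,-0.002],[0.05,0.15,-0.002],[0.05,0.15,-0.002]],"turn":[[-0.03,-0.15,0.03],[-0.05,-0.232,0.055],[-0.05,-0.232,0.055],[-0.05,-0.232,0.055]]}'
python3 - <<'E'
from h import *
o=manip.get_obs();p,d=manip.camera('wrist');P=cloud('wrist',d,o)
k=(P[...,2]>.062)&(P[...,2]<.085)&(abs(P[...,1]-.122)<.024)&(abs(P[...,0]-.474)<.03)
x=P[k];r=cv2.minAreaRect((x[:,:2]*1000).astype(np.float32));print(len(x),x[:,2].max(),r)
print(o['position'],delta([.474,.1205,.0585],stand_R(1)))
E
```

```text
clock: 13.7
position: [0.4736, 0.1204, 0.1295]
ee_rot: [-0.697, -0.116, 0.116, 0.698]
ft_force: [-0.3, -0.4, -0.5]
grip_width: 0.453
1576 0.07425698061575023 ((474.0657653808594, 121.28213500976562), (17.956890106201172, 42.01399612426758), 18.244319915771484)
[0.47363452 0.12043331 0.12953621] (array([ 1.400e-03,  3.563e-01, -3.000e-04]), array([-0.0004, -0.0032,  0.0003]))
```

```bash
python3 -m pendant '{"offset":[[0,0.15,0],[0,0.28,0],[0,0.357,0],[0,0.357,0],[0,0.357,0]],"turn":[[0,0,0],[0,0,0],[0,0,0],[0,0,0],[0,0,0]]}'
python3 -m pendant '{"offset":[[0,0,0],[0,0,0],[0,0,0],[0,0,0],[0,0,0]],"turn":[[0,0,0],[0,0,0],[0,0,0],[0,0,0],[0,0,0]]}' 0 60
python3 -m pendant '{"offset":[[0,-0.2,0],[0,-0.4,0],[0,-0.5,0],[0.1,-0.5,-0.3],[0.2,-0.5,-0.6],[0.3,-0.5,-0.9],[0.3,-0.5,-1],[0.3,-0.5,-1]],"turn":[[0,0,0],[0,0,0],[0,0,-0.1],[0,0.05,-0.2],[0,0.1,-0.3],[0,0.2,-0.4],[-0.04,0.26,-0.437],[-0.04,0.26,-0.437]]}'
python3 -c "
from h import *
print(delta(*rodpose(.19,[.0144,.001])))"
```

```text
clock: 14.38
position: [0.4743, 0.1206, 0.0593]
ee_rot: [-0.697, -0.116, 0.115, 0.698]
ft_force: [-0.3, -0.1, 0.1]
grip_width: 0.45
clock: 15.0
position: [0.4751, 0.1208, 0.0602]
ee_rot: [-0.698, -0.117, 0.115, 0.698]
ft_force: [-0.2, -0.6, 7.2]
grip_width: 0.192
clock: 16.0
position: [0.5957, -0.0503, 0.1601]
ee_rot: [-0.686, -0.163, -0.079, 0.704]
ft_force: [0.3, 0.9, -0.9]
grip_width: 0.19
(array([ 0.006 ,  0.0355, -0.4218]), array([-0.004 , -0.0049, -0.0037]))
```

```bash
python3 -m pendant '{"offset":[[0.006,0,-0.2],[0.006,0.03,-0.38],[0.006,0.035,-0.42],[0.006,0.035,-0.42]],"turn":[[0,0,0],[0,0,0],[0,0,0],[0,0,0]]}'
python3 - <<'E'
from h import *
o=manip.get_obs();p,d=manip.camera('wrist');cv2.imwrite('pics/w8.png',p[:,:,::-1])
f,g=rodring(d,uv=(304,336,192,285))
P=toolcloud(d);q=P[236:246,100:290].reshape(-1,3);print('nose x',q[(abs(q[:,1])<.02),0].max())
E
```

```text
clock: 16.5
position: [0.6093, -0.1318, 0.1537]
ee_rot: [-0.686, -0.164, -0.079, 0.705]
ft_force: [-0.4, 0.8, -1.6]
grip_width: 0.189
rod y,z at x=0, slopes deg [ 0.0137 -0.0001] [-1.02  0.08] med 0.00048 7519
ring y,z [0.0141 0.0003] med 0.00035 x -0.0083 0.0075
nose x -0.013251310126789236
```

```bash
python3 - <<'E'
from h import *
o=manip.get_obs();p,d=manip.camera('wrist')
f,g=rodring(d,uv=(304,336,192,285),rodu=(70,195))
P=toolcloud(d);print([P[240,u].round(4).tolist() for u in (220,228,232,236,240,244,248)])
E
```

```text
rod y,z at x=0, slopes deg [ 0.0151 -0.0005] [-0.29  0.18] med 0.0003 4105
ring y,z [0.0141 0.0003] med 0.00034 x -0.0083 0.0075
[[-0.0505, 0.0091, 0.0029], [-0.0469, 0.0107, 0.0022], [-0.0449, 0.0107, 0.0022], [-0.0448, 0.0175, -0.0006], [-0.0743, 0.1363, -0.0493], [-0.0708, 0.1372, -0.0497], [-0.0673, 0.1379, -0.05]]
```

```bash
python3 -m pendant '{"offset":[[-0.08,0.006,-0.005],[-0.16,0.006,-0.005],[-0.2,0.006,-0.005],[-0.23,0.006,-0.005],[-0.26,0.006,-0.005],[-0.29,0.006,-0.005],[-0.32,0.006,-0.005]],"turn":[[0,0,0],[0,0,0],[0,0,0],[0,0,0],[0,0,0],[0,0,0],[0,0,0]]}'
python3 -m pendant '{"offset":[[-0.06,0,0],[-0.12,0,0],[-0.18,0,0],[-0.24,0,0],[-0.28,0,0],[-0.29,0,0]],"turn":[[0,0,0],[0,0,0],[0,0,0],[0,0,0],[0,0,0],[0,0,0]]}'
python3 - <<'E'
from h import *
o=manip.get_obs();print((o['position']-ORG)@rod_ax())
p,d=manip.camera('wrist');cv2.imwrite('pics/w9.png',p[:,:,::-1]);f,g=rodring(d,uv=(304,336,192,285),rodu=(400,500))
E
```

```text
clock: 17.48
position: [0.5499, -0.1392, 0.131]
ee_rot: [-0.686, -0.165, -0.078, 0.704]
ft_force: [-0.9, 0.5, -0.7]
grip_width: 0.193
clock: 18.23
position: [0.4952, -0.1462, 0.1111]
ee_rot: [-0.686, -0.164, -0.078, 0.704]
ft_force: [0.7, -0.4, -1.8]
grip_width: 0.189
0.06748426176584335
rod y,z at x=0, slopes deg [0.0124 0.0011] [ 2.07 -0.77] med 0.00042 2308
ring y,z [0.014  0.0003] med 0.00035 x -0.0083 0.0075
```

View pics/w9.png

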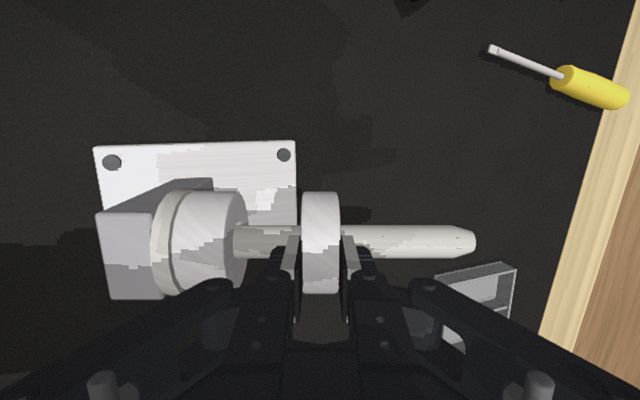

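The thick ring is snug on the flange (u=172–245), and the middle ring is threaded at (320,242). I release it and turn as before.

```bash
python3 -m pendant '{"offset":[[0,0,0],[0,0,0],[0,-0.12,0],[0.15,-0.3,0],[0.22,-0.3,0],[0.22,-0.3,0],[0.22,-0.3,0],[0.22,-0.3,0]],"turn":[[0,0,0],[0,0,0],[0,0,0],[0,0.2,0],[0,0.42,0],[0,0.64,0],[0,0.85,0],[0,1,0]]}' 40 60
python3 -m pendant '{"offset":[[0,0,0],[0,0,0],[0,0,0],[0,0.08,0],[0,0.08,0],[0,0.08,0]],"turn":[[0,0.22,0],[0,0.44,0],[0,0.66,0],[0,0.88,0],[0,1,0],[0,1.0,0]]}' 30
cat >> h.py <<'E'
def prof(lo,hi,st=.003):
    o=manip.get_obs();p,d=manip.camera('wrist');print('F',np.round(o['ft_force']@rod_ax(),2),'s',((o['position']-ORG)@rod_ax()).round(4))
    P=(cloud('wrist',d,o)-ORG);s_=P@rod_ax();h_=-(P@rod_dn());w=P@np.cross(rod_dn(),rod_ax())
    k=(d>0)&(abs(w)<.006)&(h_>.0)&(h_<.03)
    print([(round(a*1000),round(1000*float(np.median(h_[m])),1)) for a in np.arange(lo,hi,st) for m in [k&(s_>=a)&(s_<a+st)] if m.sum()>3])
    return p,s_,h_,w
E
python3 - <<'E'
from h import *
prof(0,.12);print(delta(*pushpose(.11,.012)))
E
```

```text
clock: 19.27
position: [0.5166, -0.1436, 0.1828]
ee_rot: [-0.603, 0.119, -0.336, 0.713]
ft_force: [0.7, 0.4, -0.5]
grip_width: 0.396
clock: 20.02
position: [0.5223, -0.1425, 0.1678]
ee_rot: [-0.428, 0.383, -0.541, 0.614]
ft_force: [-0.0, 0.6, -0.1]
grip_width: 0.3
F 0.01 s 0.1126
[(21, 6.7), (24, 8.1), (27, 7.2), (30, 7.3), (33, 7.2), (36, 7.3), (39, 7.2), (42, 7.4), (45, 7.4), (57, 23.9), (60, 24.0), (63, 24.2), (66, 24.2), (69, 24.0), (72, 23.9), (75, 16.2), (78, 7.1), (81, 7.3), (84, 7.2), (87, 7.0), (90, 7.4), (93, 7.3), (96, 7.3), (99, 7.3), (102, 7.1), (105, 7.4), (108, 7.4), (111, 7.4), (114, 7.0), (117, 7.4)]
(array([ 0.0055,  0.3494, -0.0122]), array([ 0.0029, -0.0038, -0.0058]))
```

```bash
python3 -m pendant '{"offset":[[0.005,0.12,0],[0.005,0.25,0],[0.005,0.35,0],[0.005,0.35,0],[0.005,0.35,-0.08],[0.005,0.35,-0.13],[0.005,0.35,-0.18],[0.005,0.35,-0.23],[0.005,0.35,-0.27],[0.005,0.35,-0.29],[0.005,0.35,-0.3],[0.005,0.35,-0.31]],"turn":[[0,0,0],[0,0,0],[0,0,0],[0,0,0],[0,0,0],[0,0,0],[0,0,0],[0,0,0],[0,0,0],[0,0,0],[0,0,0],[0,0,0]]}'
python3 -c "
from h import *
o=manip.get_obs();print(o['ft_force']@rod_ax(),(o['position']-ORG)@rod_ax())"
```

```text
clock: 21.58
position: [0.4909, -0.1472, 0.0827]
ee_rot: [-0.428, 0.38, -0.542, 0.615]
ft_force: [16.2, 2.5, -4.1]
grip_width: 0.3
14.027653769857487 0.053653437835155644
```

Seated at s=53.65 mm against an expected 53.6 mm, at 14 N. Next, the thin ring.

```bash
python3 -m pendant '{"offset":[[0,0,0.1],[0,-0.2,0.2],[0,-0.5,0.3],[0,-0.6,0.3],[-0.3,-0.6,0.3],[-0.6,-0.6,0.3],[-0.9,-0.6,0.3],[-1,-0.6,0.2],[-1,-0.6,0.2]],"turn":[[0,0,0],[0,0,0],[0,0,0],[0,-0.2,0],[0,-0.42,0],[0,-0.64,0],[0,-0.86,0],[0,-1,0],[0,-1,0]]}' 30
python3 -c "
from h import *
print(delta([.4993,.0545,.13],stand_R(1)))"
```

```text
clock: 22.7
position: [0.4614, 0.0526, 0.2093]
ee_rot: [-0.604, 0.114, -0.335, 0.714]
ft_force: [-0.6, -0.2, 1.0]
grip_width: 0.304
(array([0.0404, 0.4376, 0.0177]), array([-0.137 , -1.2452,  0.4457]))
```

```bash
python3 -m pendant '{"offset":[[0.04,0,0.02],[0.04,0.1,0.02],[0.04,0.2,0.02],[0.04,0.25,0.02],[0.04,0.25,0.02]],"turn":[[-0.02,-0.2,0.1],[-0.04,-0.4,0.2],[-0.07,-0.6,0.3],[-0.09,-0.8,0.35],[-0.1,-1,0.4]]}' 40
python3 -c "
from h import *
print(delta([.4993,.0545,.13],stand_R(1)))"
```

```text
clock: 23.32
position: [0.4877, 0.0514, 0.1645]
ee_rot: [-0.684, -0.046, 0.014, 0.728]
ft_force: [-0.5, 0.5, 1.1]
grip_width: 0.4
(array([0.0509, 0.1757, 0.0003]), array([-0.0681, -0.3141,  0.0704]))
```

```bash
python3 -m pendant '{"offset":[[0.05,0.1,0],[0.05,0.175,0],[0.05,0.175,0],[0.05,0.175,0]],"turn":[[-0.03,-0.2,0.03],[-0.067,-0.314,0.07],[-0.067,-0.314,0.07],[-0.067,-0.314,0.07]]}'
python3 - <<'E'
from h import *
o=manip.get_obs();p,d=manip.camera('wrist');P=cloud('wrist',d,o)
k=(P[...,2]>.062)&(P[...,2]<.085)&(abs(P[...,1]-.055)<.024)&(abs(P[...,0]-.4993)<.03)
x=P[k];r=cv2.minAreaRect((x[:,:2]*1000).astype(np.float32));print(len(x),x[:,2].max(),r)
print(o['position'],delta([.4993,.0545,.0585],stand_R(1)))
E
```

```text
clock: 23.82
position: [0.4995, 0.0538, 0.1307]
ee_rot: [-0.697, -0.116, 0.115, 0.698]
ft_force: [-0.6, 0.0, 1.1]
grip_width: 0.397
1032 0.07401100741947012 ((498.8526306152344, 55.847251892089844), (11.94133186340332, 41.26702117919922), 19.222488403320312)
[0.49951369 0.05379165 0.13069381] (array([-0.0004,  0.3617,  0.004 ]), array([-0.0013, -0.0048,  0.0022]))
```

```bash
python3 -m pendant '{"offset":[[0,0.15,0.005],[0,0.28,0.005],[0,0.362,0.005],[0,0.362,0.005],[0,0.362,0.005]],"turn":[[0,0,0],[0,0,0],[0,0,0],[0,0,0],[0,0,0]]}'
python3 -m pendant '{"offset":[[0,0,0],[0,0,0],[0,0,0],[0,0,0],[0,0,0]],"turn":[[0,0,0],[0,0,0],[0,0,0],[0,0,0],[0,0,0]]}' 0 60
python3 -m pendant '{"offset":[[0,-0.2,0],[0,-0.4,0],[0.1,-0.5,0],[0.2,-0.5,-0.1],[0.3,-0.5,-0.3],[0.4,-0.5,-0.6],[0.4,-0.5,-0.8],[0.4,-0.5,-0.8]],"turn":[[0,0,0],[0,0,0],[0,0,-0.1],[0,0.05,-0.2],[0,0.1,-0.3],[0,0.2,-0.4],[-0.04,0.26,-0.437],[-0.04,0.26,-0.437]]}'
python3 -c "
from h import *
print(delta(*rodpose(.19,[.0144,.001])))"
```

```text
clock: 24.5
position: [0.4999, 0.0547, 0.0594]
ee_rot: [-0.697, -0.116, 0.114, 0.698]
ft_force: [0.8, -0.1, 0.6]
grip_width: 0.397
clock: 25.12
position: [0.5007, 0.0549, 0.0602]
ee_rot: [-0.697, -0.117, 0.114, 0.698]
ft_force: [0.1, 0.4, 6.3]
grip_width: 0.117
clock: 26.12
position: [0.6272, -0.0744, 0.1599]
ee_rot: [-0.687, -0.162, -0.082, 0.704]
ft_force: [-0.8, 0.9, -1.3]
grip_width: 0.12
(array([-0.1259, -0.0133, -0.2834]), array([-0.0025, -0.0105, -0.0022]))
```

```bash
python3 -m pendant '{"offset":[[0,-0.01,-0.15],[-0.06,-0.013,-0.28],[-0.12,-0.013,-0.283],[-0.12,-0.013,-0.283]],"turn":[[0,-0.01,0],[0,-0.01,0],[0,-0.01,0],[0,-0.01,0]]}'
python3 - <<'E'
from h import *
o=manip.get_obs();p,d=manip.camera('wrist');cv2.imwrite('pics/w10.png',p[:,:,::-1])
f,g=rodring(d,uv=(309,331,192,285),rodu=(110,195))
P=toolcloud(d);print([P[240,u].round(4).tolist() for u in (220,228,232,236,240,244,248)])
E
```

```text
clock: 26.62
position: [0.6095, -0.1319, 0.1534]
ee_rot: [-0.687, -0.165, -0.078, 0.704]
ft_force: [-0.0, -0.1, -1.4]
grip_width: 0.119
rod y,z at x=0, slopes deg [0.0147 0.0003] [-0.31  0.01] med 0.00032 2705
ring y,z [0.0142 0.0008] med 0.00037 x -0.0056 0.0049
[[-0.0504, 0.009, 0.0029], [-0.0466, 0.0096, 0.0027], [-0.0447, 0.0099, 0.0025], [-0.0443, 0.0157, 0.0002], [-0.074, 0.1352, -0.0489], [-0.0706, 0.1365, -0.0494], [-0.0672, 0.1374, -0.0498]]
```

```bash
python3 -m pendant '{"offset":[[-0.08,0.004,-0.003],[-0.16,0.004,-0.003],[-0.2,0.004,-0.003],[-0.23,0.004,-0.003],[-0.26,0.004,-0.003],[-0.29,0.004,-0.003],[-0.32,0.004,-0.003]],"turn":[[0,0,0],[0,0,0],[0,0,0],[0,0,0],[0,0,0],[0,0,0],[0,0,0]]}'
python3 -m pendant '{"offset":[[-0.06,0,0],[-0.12,0,0],[-0.18,0,0],[-0.22,0,0],[-0.22,0,0]],"turn":[[0,0,0],[0,0,0],[0,0,0],[0,0,0],[0,0,0]]}'
python3 - <<'E'
from h import *
o=manip.get_obs();print((o['position']-ORG)@rod_ax())
p,d=manip.camera('wrist');cv2.imwrite('pics/w11.png',p[:,:,::-1])
E
```

```text
clock: 27.55
position: [0.5506, -0.1397, 0.1313]
ee_rot: [-0.687, -0.166, -0.078, 0.703]
ft_force: [0.3, 0.1, -0.9]
grip_width: 0.118
clock: 28.18
position: [0.5091, -0.1454, 0.1162]
ee_rot: [-0.687, -0.165, -0.078, 0.703]
ft_force: [-0.5, 0.1, -1.0]
grip_width: 0.122
0.08229654513446912
```

View pics/w11.png

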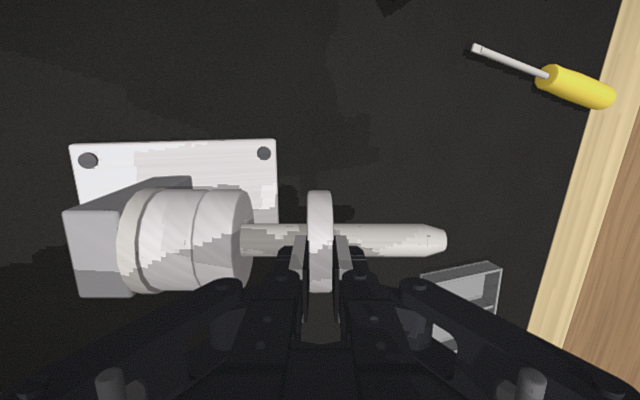

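The thick and middle rings are snug (u=135–255), and the thin ring is threaded at (320,242). I release it and turn.

```bash
python3 -m pendant '{"offset":[[0,0,0],[0,0,0],[0,-0.12,0],[0.12,-0.3,0],[0.2,-0.3,0],[0.2,-0.3,0],[0.2,-0.3,0],[0.2,-0.3,0]],"turn":[[0,0,0],[0,0,0],[0,0,0],[0,0.2,0],[0,0.42,0],[0,0.64,0],[0,0.85,0],[0,1,0]]}' 32 60
python3 -m pendant '{"offset":[[0,0,0],[0,0,0],[0,0,0],[0,0.08,0],[0,0.08,0],[0,0.08,0]],"turn":[[0,0.22,0],[0,0.44,0],[0,0.66,0],[0,0.88,0],[0,1,0],[0,1.0,0]]}' 30
python3 - <<'E'
from h import *
prof(.03,.13);print(delta(*pushpose(.124,.012)))
E
```

```text
clock: 29.22
position: [0.5269, -0.1428, 0.1867]
ee_rot: [-0.604, 0.118, -0.336, 0.713]
ft_force: [-0.4, 0.1, 0.2]
grip_width: 0.323
clock: 29.98
position: [0.5326, -0.1416, 0.1717]
ee_rot: [-0.429, 0.381, -0.541, 0.614]
ft_force: [0.4, 0.2, 0.4]
grip_width: 0.3
F 0.57 s 0.1236
[(39, 10.5), (42, 12.6), (45, 7.4), (48, 7.3), (51, 7.3), (54, 7.4), (57, 7.2), (60, 7.2), (63, 7.4), (66, 7.8), (75, 23.6), (78, 24.1), (81, 24.0), (84, 24.2), (87, 16.4), (90, 7.2), (93, 7.3), (96, 7.2), (99, 7.3), (102, 7.2), (105, 7.2), (108, 7.4), (111, 7.2), (114, 7.3), (117, 7.2), (120, 7.3), (123, 7.2), (126, 7.3), (129, 7.3)]
(array([0.0024, 0.3501, 0.002 ]), array([ 0.0017, -0.0002, -0.0028]))
```

```bash
python3 -m pendant '{"offset":[[0.002,0.12,0],[0.002,0.25,0],[0.002,0.35,0],[0.002,0.35,0],[0.002,0.35,-0.08],[0.002,0.35,-0.13],[0.002,0.35,-0.18],[0.002,0.35,-0.22],[0.002,0.35,-0.26],[0.002,0.35,-0.28],[0.002,0.35,-0.29],[0.002,0.35,-0.3]],"turn":[[0,0,0],[0,0,0],[0,0,0],[0,0,0],[0,0,0],[0,0,0],[0,0,0],[0,0,0],[0,0,0],[0,0,0],[0,0,0],[0,0,0]]}'
python3 -c "
from h import *
o=manip.get_obs();print(o['ft_force']@rod_ax(),(o['position']-ORG)@rod_ax())"
```

```text
clock: 31.52
position: [0.5021, -0.1459, 0.0866]
ee_rot: [-0.429, 0.379, -0.542, 0.615]
ft_force: [11.6, 1.8, -1.6]
grip_width: 0.303
10.508696092828727 0.06559087701607048
```

```bash
python3 -m pendant '{"offset":[[0,0,-0.02],[0,0,-0.02],[0,0,-0.02]],"turn":[[0,0,0],[0,0,0],[0,0,0]]}'
python3 -c "
from h import *
o=manip.get_obs();print(o['ft_force']@rod_ax(),(o['position']-ORG)@rod_ax())"
```

```text
clock: 31.9
position: [0.5021, -0.1459, 0.0876]
ee_rot: [-0.427, 0.376, -0.544, 0.617]
ft_force: [14.2, 2.5, -2.2]
grip_width: 0.302
12.78504225088615 0.0659254718415801
```

```bash
python3 -m pendant '{"offset":[[0,0.005,-0.024],[0,0.005,-0.024],[0,0.005,-0.024],[0,0.005,-0.024],[0,0.005,-0.024],[0,0.005,-0.024],[0,0.005,-0.024]],"turn":[[0.01,0,0],[0.01,0,0],[0.01,0,0],[0.01,0,0],[0.01,0,0],[0.01,0,0],[0.01,0,0]]}'
python3 - <<'E'
from h import *
o=manip.get_obs();print(o['ft_force']@rod_ax(),(o['position']-ORG)@rod_ax(),delta(*pushpose(.0656,.012)))
E
```

```text
clock: 32.78
position: [0.5022, -0.1459, 0.0878]
ee_rot: [-0.423, 0.371, -0.547, 0.62]
ft_force: [15.2, 3.3, 1.0]
grip_width: 0.303
14.883750528846862 0.06614099659853033 (array([-0.0001,  0.0075, -0.0029]), array([-0.0334,  0.0048,  0.0008]))
```

14.9 N along the rod, held for about a second. I back off and check.

```bash
python3 -m pendant '{"offset":[[0,0,0.06],[0,0,0.15],[0,-0.2,0.2],[0,-0.4,0.2],[0,-0.4,0.2],[0,-0.4,0.2],[0,-0.4,0.2]],"turn":[[-0.03,0,0],[-0.03,0,0],[-0.03,0,0],[-0.03,0,0],[-0.03,0,0],[-0.03,0,0],[-0.03,0,0]]}' 30
python3 - <<'E'
from h import *
p,s_,h_,w=prof(.0,.08,.002);cv2.imwrite('pics/w12.png',p[:,:,::-1])
o=manip.get_obs();print(o['ft_force'],o['clock'])
p,d=manip.camera('scene');P=cloud('scene',d)-ORG;s_=P@rod_ax();w=P@np.cross(rod_dn(),rod_ax());h=np.hypot(P@rod_dn(),w)
k=(h>.02)&(h<.03)&(s_>.02)&(s_<.09);print('scene max s',np.percentile(s_[k],[50,95,99]))
a=cv2.imread('pics/scene0.png');b=np.ascontiguousarray(p[:,:,::-1])
cv2.imwrite('pics/fin.png',np.vstack([cv2.resize(b[130:260,200:420],(660,390))]))
df=(np.abs(a.astype(int)-b).max(2)>60).astype(np.uint8);n,l,st,_=cv2.connectedComponentsWithStats(df);print([r.tolist() for r in st[1:] if r[4]>25])
E
```

```text
clock: 33.65
position: [0.5098, -0.1437, 0.1759]
ee_rot: [-0.43, 0.378, -0.541, 0.616]
ft_force: [0.0, 0.3, -0.9]
grip_width: 0.301
F -0.26 s 0.1036
[(16, 24.0), (18, 24.1), (20, 23.9), (22, 23.9), (24, 23.5), (26, 24.2), (28, 24.1), (30, 24.2), (32, 24.1), (34, 23.9), (36, 23.8), (38, 24.0), (40, 24.0), (42, 23.5), (44, 24.0), (46, 23.9), (48, 24.0), (50, 23.9), (52, 23.6), (54, 15.6), (56, 7.1), (58, 6.8), (60, 7.3), (62, 7.1), (64, 7.2), (66, 7.3), (68, 7.2), (70, 7.3), (72, 7.3), (74, 7.3), (76, 7.1), (78, 7.0)]
[0.33528398 0.05984175 0.55680952] 33.7
scene max s [0.05351246 0.05733495 0.05817647]
[[8, 0, 81, 95, 3292], [208, 0, 54, 62, 1329], [305, 0, 7, 27, 144], [247, 32, 6, 8, 33], [299, 34, 25, 37, 415], [276, 36, 20, 35, 307], [222, 63, 7, 8, 45], [24, 69, 256, 135, 6030], [290, 131, 17, 6, 36], [381, 169, 22, 26, 396], [358, 176, 21, 26, 375], [264, 178, 6, 13, 45], [334, 185, 21, 25, 353], [236, 193, 11, 15, 40], [256, 205, 13, 16, 136], [240, 208, 12, 16, 84]]
```

View pics/fin.png

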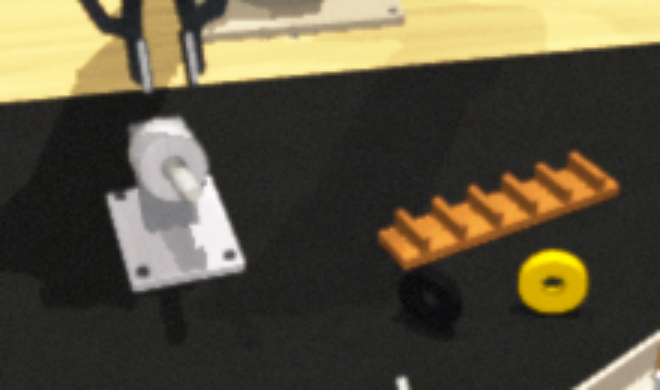

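The three rings are stacked on the flange, the stand is empty and the bystanders have not moved. The stack is continuous to about 54 mm, and the robot is clear of it.

```bash
python3 -c "
from workcell import manip
print(manip.hand_in())"
```

```text
the job is handed in; nothing more can be done
None
```

All three rings are on the mandrel, thickest first, then the middle, then the thinnest. Each was slid down snug with the fingers straddling the rod. The last ring got a firm push along the rod, rising from 13 N to 14.9 N over about a second, and was then let go. I handed the job in at about 34 s of the 72 s allowed.

**Last checks:**
- **Stack:** the wrist camera shows no gap from about 16 mm above the flange, where its view begins, up to about 54–55 mm; the rings total 54 mm. The fingers stopped at 35.6, 53.65 and 65.6 mm along the rod, so the steps match the 18 and 12 mm rings.
- **Forces:** the highest reading at the end of any move was about 17 N, with nothing recorded in between. After backing off it was under 1 N, with the fingers clear of the rings.
- **Surroundings:** the before-and-after pictures show no change at the screwdriver, connector shell or parts tray.

**Small disagreements:**
- The scene camera put the outer face at about 57–58 mm in its top few per cent of points. I took this for calibration error and edge noise.
- The tool had tilted about 1.5° by the end of the final push, so its reading there crept from 65.6 to 66.1 mm.

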